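Cure the rocking foot of a jig plate

TASK

The jig plate on the machine bed rocks because one of its four feet has no packing under it. Press down on the plate's corners with the fingertips to find the corner that dips, then push the shim lying at that corner fully home under its foot by its upturned tab, and press that corner firmly once more to show that it now stands firm. Leave the other three shims where they are, lift nothing, and do not shift the plate or disturb the things lying round it.

Things in the scene. Friction and masses are not known exactly. Their poses are not given: they have to be found in the camera images.
- bed: Dark steel machine bed, 205 (x) x 312 (y) x 14 mm high, fixed to the bench. Origin: centre of its underside, on the bench; x points away from the robot, y left (turned up to 0.2 rad), z up. Outside each corner of the plate one steel shim lies on it between two guide strips 6 mm high: the two left shims slide towards the bed's -y, the two right ones towards +y, in under the plate's feet.
- jig_plate: Loose steel plate, 180 x 180 mm, about 3 kg, centred on the bed, with a valve block (46 x 60 mm, 72 mm tall) in its middle. Origin: its centre at the level of the feet's undersides, 18 mm above the bench; axes as the bed; top 36 mm above the bench. Feet 28 x 28 x 8 mm under the corners. Three stand on 4 mm packing plates; under the fourth (any of the four) is a gap of 3.4 mm, hardly visible.
- corner_near_left (a point): Point on the plate's top over the centre of the near left foot (72 mm from the middle in x and in y), 36 mm above the bench: press down here. Over the foot without packing 3 to 7 N makes the corner dip about 3.4 mm until it stops; it comes back up when let go. Over the others the plate does not yield. 10 to 15 N tells them apart and is a firm press.
- corner_near_right (a point): Point on the plate's top over the centre of the near right foot (72 mm from the middle in x and in y), 36 mm above the bench: press down here. Over the foot without packing 3 to 7 N makes the corner dip about 3.4 mm until it stops; it comes back up when let go. Over the others the plate does not yield. 10 to 15 N tells them apart and is a firm press.
- corner_far_left (a point): Point on the plate's top over the centre of the far left foot (72 mm from the middle in x and in y), 36 mm above the bench: press down here. Over the foot without packing 3 to 7 N makes the corner dip about 3.4 mm until it stops; it comes back up when let go. Over the others the plate does not yield. 10 to 15 N tells them apart and is a firm press.
- corner_far_right (a point): Point on the plate's top over the centre of the far right foot (72 mm from the middle in x and in y), 36 mm above the bench: press down here. Over the foot without packing 3 to 7 N makes the corner dip about 3.4 mm until it stops; it comes back up when let go. Over the others the plate does not yield. 10 to 15 N tells them apart and is a firm press.
- shim_near_left (a joint): Travel of the near left shim towards the plate (-y of the bed), m: 0 drawn out, 0.030 fully home (shoulders against the guide strips); starts at 0 to 0.003. Flat slotted steel, 28 mm wide, 4 mm thick, nose tapered. About 3 N of friction; stays where left; cannot leave the bed. Where the foot has packing it is stopped by it after about 11 mm.
- shim_near_left_tab (a point): Centre of the outer face of the near left shim's upturned tab: push here towards -y of the bed. Tab 30 mm wide (bed's x), 4 mm thick, 24 mm high above the bed top. This point is 28 mm above the bench, at bed x -72 mm, and (146 mm less the travel) to the left of the bed's middle. The bed top (14 mm above the bench) goes on 10 mm beyond the drawn-out tab.
- shim_near_right (a joint): Travel of the near right shim towards the plate (+y of the bed), m: 0 drawn out, 0.030 fully home (shoulders against the guide strips); starts at 0 to 0.003. Flat slotted steel, 28 mm wide, 4 mm thick, nose tapered. About 3 N of friction; stays where left; cannot leave the bed. Where the foot has packing it is stopped by it after about 11 mm.
- shim_near_right_tab (a point): Centre of the outer face of the near right shim's upturned tab: push here towards +y of the bed. Tab 30 mm wide (bed's x), 4 mm thick, 24 mm high above the bed top. This point is 28 mm above the bench, at bed x -72 mm, and (146 mm less the travel) to the right of the bed's middle. The bed top (14 mm above the bench) goes on 10 mm beyond the drawn-out tab.
- shim_far_left (a joint): Travel of the far left shim towards the plate (-y of the bed), m: 0 drawn out, 0.030 fully home (shoulders against the guide strips); starts at 0 to 0.003. Flat slotted steel, 28 mm wide, 4 mm thick, nose tapered. About 3 N of friction; stays where left; cannot leave the bed. Where the foot has packing it is stopped by it after about 11 mm.
- shim_far_left_tab (a point): Centre of the outer face of the far left shim's upturned tab: push here towards -y of the bed. Tab 30 mm wide (bed's x), 4 mm thick, 24 mm high above the bed top. This point is 28 mm above the bench, at bed x +72 mm, and (146 mm less the travel) to the left of the bed's middle. The bed top (14 mm above the bench) goes on 10 mm beyond the drawn-out tab.
- shim_far_right (a joint): Travel of the far right shim towards the plate (+y of the bed), m: 0 drawn out, 0.030 fully home (shoulders against the guide strips); starts at 0 to 0.003. Flat slotted steel, 28 mm wide, 4 mm thick, nose tapered. About 3 N of friction; stays where left; cannot leave the bed. Where the foot has packing it is stopped by it after about 11 mm.
- shim_far_right_tab (a point): Centre of the outer face of the far right shim's upturned tab: push here towards +y of the bed. Tab 30 mm wide (bed's x), 4 mm thick, 24 mm high above the bed top. This point is 28 mm above the bench, at bed x +72 mm, and (146 mm less the travel) to the right of the bed's middle. The bed top (14 mm above the bench) goes on 10 mm beyond the drawn-out tab.
- spanner: Bystander: loose combination spanner, 275 x 49 x 10 mm, lying on the bench beside the right end of the bed, roughly along x. Leave it.
- screwdriver: Bystander: loose screwdriver with green handle, 228 x 30 mm, lying on the bench beside the left end of the bed, roughly along x. Leave it.
- bearing: Bystander: loose ball bearing, 42 mm across, 12 mm high, on the bench to the left of the bed. Leave it.
- oil_can: Bystander: oil can, 58 mm across and 103 mm high, on the bench behind the bed. Leave it.

How it is judged:
By the outcome, as a careful person would: the job done as asked, in the order asked, and still so for the second after the job is handed in, with the robot touching nothing.
It also fails if it takes over 58 s, if anything falls off the work surface, if the arm or the gripper's body presses on something with over 40 N, if the wrist force passes 120 N, or if a joint passes its speed limit or range.

ROBOT

A 6-joint arm with a two-finger parallel gripper is mounted at the origin on a cart in front of the work surface, level with it; the furniture and walls round the work are solid. World frame = base frame: x ahead of the robot, y to its left, z up, the work surface at z = 0. Lengths are in m, angles in degrees, forces in N, time in s.
With the tool pointing down it reaches from about 0.375 to 0.9 m from the base axis. Payload 3.1 kg.
Tool frame: the origin (TCP) lies at the very end of the fingers, on their centre line; the grasp point (between the pads) lies 19 mm behind it; z points along the fingers, y is the line along which they close (so a half turn about z gives the same grasp; the last joint's range is limited). The gripper opens to 87 mm and grips with 3 to 60 N. Pads are 19 mm wide; open, the fingers measure 117 mm over their backs; the gripper's body (75 mm by 190 mm) begins 51 mm behind the grasp point.
Start: joints at [65.174, 30.224, 82.088, -0, 67.689, -10.227], TCP at [0.157, 0.605, 0.193] pointing down, gripper open.
Joint ranges: [-176.69, 176.69], [-43.24, 126.21], [12.49, 139.97], [-82, 262], [0, 151.66], [-163.58, 163.58]. Speed limits (degrees/s): [159.86, 159.86, 180, 180, 180, 180].

INTERFACE

Orientations are given as a 3x3 rotation matrix whose columns are the frame's x, y, z axes.
In Python, from rig import bot, imaging gives the robot as it stands.
- The arm moves only by the tool drive_tool, never from a script. Its argument "deltas" is text: rows parted by semicolons, each of 5 numbers parted by spaces: the finger opening in mm, from 0 to 87, then the shift along the world's x, y, z in mm, then the turn about the world's z in rad. In form: jaw dx dy dz twist; .... A call has 1 to 12 rows; each row is the pose to reach, as a shift and turn from the pose commanded when the call began; what a row does not reach only later rows make up. A row lasts 1/10 s, in which the tool goes at most 50 mm and 8.59 degrees, less where a joint would pass 70% of its speed; a pose out of reach is approached as far as the arm can. A call with a gripper value outside its range is refused whole. The fingers move at their own pace and stop on an object; the grip force is fixed at half the most. Time passes only in rows, so rows that repeat a pose let the fingers close. It gives the time, the measured TCP pose, the force, the opening and the grip force at its end, in the units of the state.
- bot.read_state(): the state, without advancing time (a new reading comes with each control period).
- imaging.capture(name): name is "scene" or "top" or "wrist"; returns the picture (480x640x3 uint8, red, green, blue); there is no depth.
- imaging.camera_model(name): a dict with "fx", "fy", "cx", "cy" (pixels), "T" (4x4, takes a point from camera to world coordinates). Camera axes: x right, y down, z forward; pixel columns grow to the right and rows downward; lengths in m; the calibration is good to about 2 mm. The wrist camera is an equidistant fisheye: a pixel r from the principal point sees the ray r / f radians off the axis. A picture is of the moment at which its call begins: read the wrist's pose just before it. camera_model takes no time and is no camera call; for the wrist camera it gives the pose at the moment of the call.
- bot.hand_in(): hands the job in; it is judged then, once.
The state is a dict: "time_s": time; "joint_positions": joint angles; "qvel": joint speeds; "tau": joint torques, N m; "position": TCP position; "tcp_rot": TCP orientation; "force": force on the tool from outside, world axes, zero at the start; "moment": the same for the moment, N m; "opening": opening from 0.0 (shut) to 1.0 (fully open); "grasp_force": force on a finger pad.
Only numpy, scipy, OpenCV 4.12 (cv2) and the standard library are available. Lean on these libraries where they do the work, as an engineer would, in place of code of your own. Each camera call takes 0.05 s, during which the arm holds its last target. There are 200 camera calls.

## Working session

There is one attempt and no reset: what is moved stays moved. The work goes in short steps, Python scripts to look and compute and a tool call to move; the robot and the scene stay as the last step left them, time stands still between calls to the robot, and variables do not carry over. Pictures are saved under pics/ and viewed, at most 10 in all, crops included, and the job is handed in when it is done.

Besides the shell and the picture viewer there is one more tool, called after "Call:" by a JSON object that holds its "api" and its "payload". drive_tool: Moves the arm, as the interface text tells. Its arguments: {"type":"object","properties":{"deltas":{"type":"string"}},"required":["deltas"]}

```bash
mkdir -p pics; python3 - <<'E'
from rig import bot, imaging
import cv2
for n in("top","scene"):
    im=imaging.capture(n); cv2.imwrite(f"pics/{n}0.png",im[:,:,::-1])
    m=imaging.camera_model(n); print(n,m["fx"],m["cx"],m["cy"],m["T"])
s=bot.read_state(); print(s["time_s"],s["position"],s["tcp_rot"],s["force"])
E
```

```text
top 527.5599701010523 321.9609484662515 239.4019991416288 [[ 0.00537266 -0.98808434  0.15381963  0.46423407]
 [-0.99992338 -0.00359294  0.01184579  0.04678959]
 [-0.01115197 -0.15387148 -0.98802793  1.10863335]
 [ 0.          0.          0.          1.        ]]
scene 513.1784414944699 319.8236902261092 245.79281205438974 [[ 0.68133726 -0.57642771  0.45112152 -0.02707997]
 [-0.7317641  -0.52179991  0.43845884 -0.53750913]
 [-0.01734466 -0.62885288 -0.77733083  1.10577   ]
 [ 0.          0.          0.          1.        ]]
0.1 [0.15718279 0.60416647 0.19208073] [[-9.67715877e-01  2.52042315e-01 -8.07480328e-04]
 [ 2.52043386e-01  9.67714313e-01 -1.77211654e-03]
 [ 3.34761917e-04 -1.91842539e-03 -9.99998104e-01]] [ 0.16774343  1.16276936 -0.09109488]
```

View pics/top0.png

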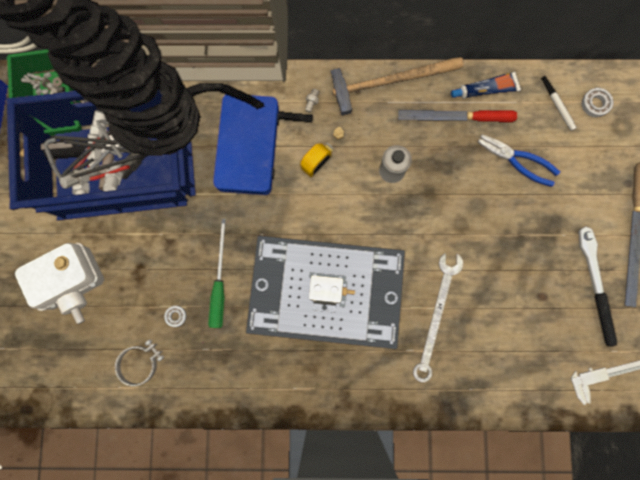

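View pics/scene0.png

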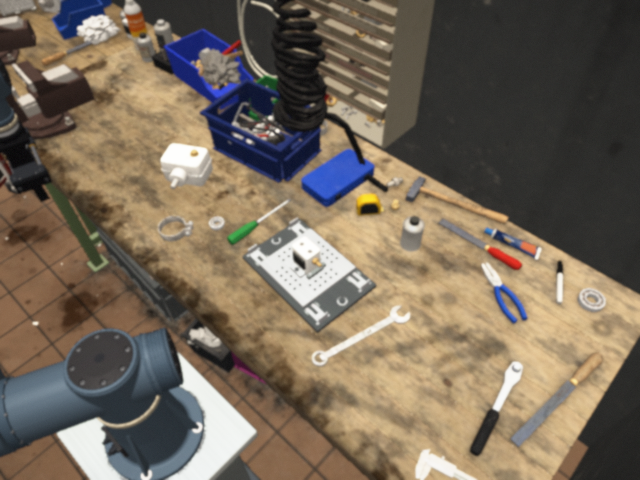

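The top view shows the plate centred near (327,291), with shims at about (268,250), (393,262), (262,322) and (385,334). The spanner is at (437,315) and the screwdriver at (218,280). The scene view agrees. Next I'll measure the bed pose from an enlarged crop.

```bash
cat > h.py <<'E'
import numpy as np, cv2
from rig import bot, imaging
def ray(n,uv,z):
    m=imaging.camera_model(n); uv=np.atleast_2d(uv)
    d=np.c_[(uv[:,0]-m["cx"])/m["fx"],(uv[:,1]-m["cy"])/m["fy"],np.ones(len(uv))]@m["T"][:3,:3].T
    o=m["T"][:3,3]; return o+d*((z-o[2])/d[:,2])[:,None]
def proj(n,P):
    m=imaging.camera_model(n); p=(np.atleast_2d(P)-m["T"][:3,3])@m["T"][:3,:3]
    return np.c_[m["fx"]*p[:,0]/p[:,2]+m["cx"],m["fy"]*p[:,1]/p[:,2]+m["cy"]]
E
python3 - <<'E'
from h import *
im=cv2.imread("pics/top0.png"); hsv=cv2.cvtColor(im,cv2.COLOR_BGR2HSV)
x0,y0=240,228; R=hsv[y0:356,x0:414]
sat=(R[:,:,1]<60).astype(np.uint8)*255
sat=cv2.morphologyEx(sat,cv2.MORPH_CLOSE,np.ones((7,7)))
c=max(cv2.findContours(sat,0,2)[0],key=cv2.contourArea)
r=cv2.minAreaRect(c); b=cv2.boxPoints(r)+[x0,y0]; W=ray("top",b,.014)
print("bed",r,W.mean(0),W.round(4).tolist(),[np.linalg.norm(W[i]-W[i-1]) for i in range(4)])
for k in range(4):
    e=W[k]-W[k-1]; print(np.degrees(np.arctan2(e[1],e[0])))
br=((R[:,:,1]<60)&(R[:,:,2]>120)).astype(np.uint8)*255
br=cv2.morphologyEx(cv2.morphologyEx(br,cv2.MORPH_CLOSE,np.ones((5,5))),cv2.MORPH_OPEN,np.ones((35,35)))
c=max(cv2.findContours(br,0,2)[0],key=cv2.contourArea)
r=cv2.minAreaRect(c); b2=cv2.boxPoints(r)+[x0,y0]; W=ray("top",b2,.036)
print("plate",r,W.mean(0),[np.linalg.norm(W[i]-W[i-1]) for i in range(4)])
v=cv2.resize(im[y0:356,x0:414],None,fx=4.5,fy=4.5,interpolation=cv2.INTER_CUBIC)
for q,col in((b,(0,0,255)),(b2,(0,255,0))): cv2.polylines(v,[np.int32((q-[x0,y0]+.5)*4.5)],1,col,1)
cv2.imwrite("pics/crop.png",v)
E
```

```text
bed ((86.1714096069336, 63.620582580566406), (152.0494384765625, 99.29878234863281), 5.877392768859863) [0.52690584 0.05107853 0.014     ] [[0.4397, 0.2154, 0.014], [0.6447, 0.1997, 0.014], [0.6128, -0.1177, 0.014], [0.4103, -0.0931, 0.014]] [np.float64(0.30998548227865674), np.float64(0.2055659504316746), np.float64(0.31894593587787357), np.float64(0.20399645871721142)]
84.55537670804797
-4.400024479163293
-95.73238066870921
173.0922332200307
plate ((85.81327819824219, 63.0497932434082), (89.7095718383789, 89.83179473876953), 3.5035314559936523) [0.52650036 0.05136314 0.036     ] [np.float64(0.179481310837869), np.float64(0.18186355778882557), np.float64(0.18420021726438535), np.float64(0.18123540972789182)]
```

View pics/crop.png

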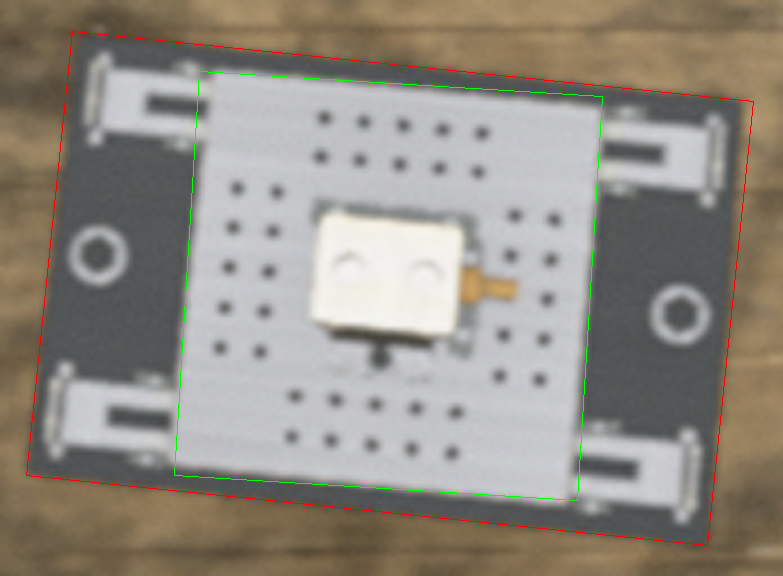

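The crop shows the plate and bed outlined well. The tabs lie at crop pixels (97,98), (56,412), (714,148) and (688,475). I'll use them to check the pose.

```bash
python3 - <<'E'
from h import *
t=np.array([[97,98],[56,412],[714,148],[688,475]])/4.5+[240,228]-.5
W=ray("top",t,.038); print(W.round(4)); 
print("centre",W.mean(0),"yaw",[np.arctan2(-d[0],d[1]) for d in(W[0]-W[2],W[1]-W[3])],[np.arctan2(d[1],d[0]) for d in(W[0]-W[1],W[2]-W[3])],[np.linalg.norm(d) for d in(W[0]-W[2],W[1]-W[3],W[0]-W[1],W[2]-W[3])])
yaw=-.098; c=np.array([.5268,.0512]); R=np.array([[np.cos(yaw),-np.sin(yaw)],[np.sin(yaw),np.cos(yaw)]])
for n,p in dict(NL=(-72,72),NR=(-72,-72),FL=(72,72),FR=(72,-72)).items():
    q=np.array(p)*1e-3; t=q*[1,146/72]
    print(n,(c+R@q).round(4),"tab",(c+R@t).round(4))
s=bot.read_state(); print("tool y dir",np.degrees(np.arctan2(*s["tcp_rot"][[1,0],1])),"need",np.degrees(yaw)+90)
E
```

```text
[[ 0.61    0.1844  0.038 ]
 [ 0.4684  0.1995  0.038 ]
 [ 0.5882 -0.0959  0.038 ]
 [ 0.4423 -0.082   0.038 ]]
centre [0.52720161 0.05150343 0.038     ] yaw [np.float64(-0.0775061728439117), np.float64(-0.09258358616542096)] [np.float64(-0.10596486769157458), np.float64(-0.09541830387013868)] [np.float64(0.28119157535548783), np.float64(0.28264910190132814), np.float64(0.14237119758134767), np.float64(0.1465985213502067)]
NL [0.4622 0.1299] tab [0.4694 0.2035]
NR [ 0.4481 -0.0134] tab [ 0.4409 -0.0871]
FL [0.6055 0.1158] tab [0.6127 0.1895]
FR [ 0.5914 -0.0275] tab [ 0.5842 -0.1011]
tool y dir 75.40157370467767 need 84.38501360771794
```

Call:
{"api": "drive_tool", "payload": {"deltas": "0 25 -40 0 0.02; 0 51 -79 0 0.04; 0 76 -119 0 0.06; 0 102 -158 0 0.08; 0 127 -198 0 0.1; 0 152 -237 0 0.12; 0 178 -277 0 0.14; 0 203 -317 0 0.16; 0 229 -356 0 0.16; 0 254 -396 0 0.16; 0 280 -436 0 0.16; 0 305 -475 0 0.16"}}

```text
time_s: 1.3
position: [0.4631, 0.1279, 0.1928]
tcp_rot: [[-0.995, 0.095, -0.0], [0.095, 0.995, 0.0], [0.0, 0.0, -1.0]]
force: [0.8, 0.0, 0.7]
opening: 0.031
grasp_force: 0.0
```

Call:
{"api": "drive_tool", "payload": {"deltas": "0 0 0 -40 0; 0 0 0 -80 0; 0 0 0 -120 0; 0 0 0 -140 0; 0 0 0 -145 0; 0 0 0 -145 0; 0 0 0 -145 0; 0 0 0 -145 0"}}

```text
time_s: 2.1
position: [0.4636, 0.13, 0.0492]
tcp_rot: [[-0.996, 0.094, 0.003], [0.094, 0.996, 0.0], [-0.003, 0.0, -1.0]]
force: [0.7, -0.8, 0.3]
opening: 0.005
grasp_force: 0.0
```

```bash
python3 - <<'E'
from h import *
im=imaging.capture("wrist"); cv2.imwrite("pics/w1.png",im[:,:,::-1])
E
```

```text
(no output)
```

View pics/w1.png

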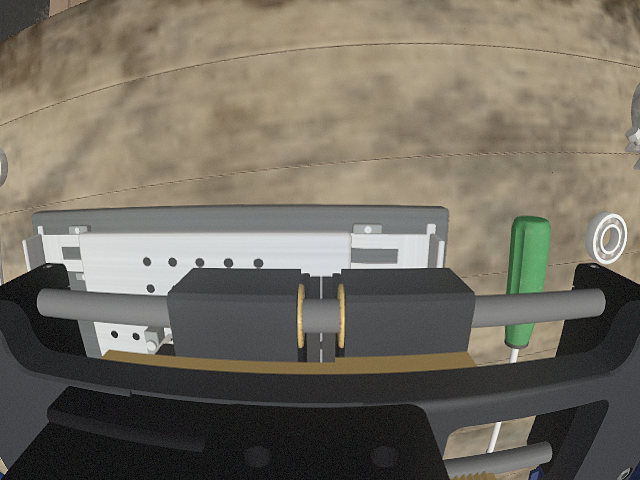

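Call:
{"api": "drive_tool", "payload": {"deltas": "0 0 0 -4 0; 0 0 0 -8 0; 0 0 0 -10 0; 0 0 0 -11 0; 0 0 0 -11 0; 0 0 0 -11 0"}}

```text
time_s: 2.75
position: [0.4625, 0.1298, 0.0368]
tcp_rot: [[-0.996, 0.095, -0.0], [0.095, 0.996, -0.0], [0.0, -0.0, -1.0]]
force: [-0.1, 0.6, 0.3]
opening: 0.005
grasp_force: 0.0
```

The wrist view shows the closed fingers near (320,315), just above the plate's near-left corner. The left tab is at (437,250) and the screwdriver is clear at (528,280). Now I'll press in small steps.

Call:
{"api": "drive_tool", "payload": {"deltas": "0 0 0 -1 0; 0 0 0 -2 0; 0 0 0 -2 0; 0 0 0 -2 0"}}

```text
time_s: 3.15
position: [0.4624, 0.1298, 0.0349]
tcp_rot: [[-0.996, 0.095, -0.0], [0.095, 0.996, -0.0], [0.0, -0.0, -1.0]]
force: [0.5, -0.2, -0.1]
opening: 0.007
grasp_force: 0.0
```

Call:
{"api": "drive_tool", "payload": {"deltas": "0 0 0 -1 0; 0 0 0 -1 0; 0 0 0 -1 0"}}

```text
time_s: 3.45
position: [0.4625, 0.1298, 0.0339]
tcp_rot: [[-0.996, 0.095, -0.0], [0.095, 0.996, -0.0], [0.0, -0.0, -1.0]]
force: [-0.4, -0.4, 0.9]
opening: 0.006
grasp_force: 0.0
```

Call:
{"api": "drive_tool", "payload": {"deltas": "0 0 0 -1 0; 0 0 0 -1 0; 0 0 0 -1 0"}}

```text
time_s: 3.75
position: [0.4625, 0.1298, 0.0329]
tcp_rot: [[-0.996, 0.095, -0.0], [0.095, 0.996, 0.0], [0.0, -0.0, -1.0]]
force: [0.1, 0.2, 0.4]
opening: 0.005
grasp_force: 0.0
```

Call:
{"api": "drive_tool", "payload": {"deltas": "0 0 0 -1 0; 0 0 0 -1 0; 0 0 0 -1 0"}}

```text
time_s: 4.05
position: [0.4624, 0.1298, 0.0319]
tcp_rot: [[-0.996, 0.095, -0.0], [0.095, 0.996, -0.0], [0.0, -0.0, -1.0]]
force: [0.2, -0.5, -0.7]
opening: 0.006
grasp_force: 0.0
```

Call:
{"api": "drive_tool", "payload": {"deltas": "0 0 0 -1 0; 0 0 0 -1 0; 0 0 0 -1 0"}}

```text
time_s: 4.35
position: [0.4625, 0.1298, 0.0309]
tcp_rot: [[-0.996, 0.095, -0.0], [0.095, 0.996, -0.0], [0.0, -0.0, -1.0]]
force: [-0.0, -0.4, -0.4]
opening: 0.004
grasp_force: 0.0
```

```bash
python3 - <<'E'
from h import *
im=imaging.capture("scene")[:,:,::-1]; a=cv2.resize(im[200:335,220:390],None,fx=4.5,fy=4.5,interpolation=cv2.INTER_CUBIC)
print((proj("scene",bot.read_state()["position"])-[220,200])*4.5)
im=imaging.capture("top")[:,:,::-1];cv2.imwrite("pics/t2.png",im)
cv2.imwrite("pics/s2.png",a)
E
```

```text
[[216.194981   284.01658447]]
```

View pics/s2.png

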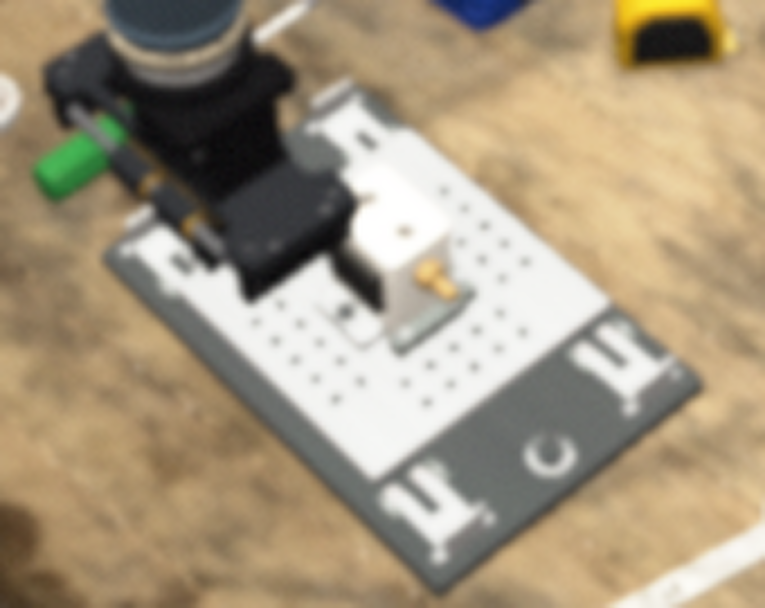

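The scene view shows the gripper over the near-left corner, with the body clear of the block near (390,230). The fingertips are hidden by the body. I'll continue down gently.

Call:
{"api": "drive_tool", "payload": {"deltas": "0 0 0 -1 0; 0 0 0 -1 0; 0 0 0 -1 0"}}

```text
time_s: 4.75
position: [0.4625, 0.1298, 0.0299]
tcp_rot: [[-0.996, 0.095, -0.0], [0.095, 0.996, -0.0], [0.0, -0.0, -1.0]]
force: [-0.2, 0.1, 0.1]
opening: 0.006
grasp_force: 0.0
```

Call:
{"api": "drive_tool", "payload": {"deltas": "0 0 0 -1 0; 0 0 0 -1 0; 0 0 0 -1 0"}}

```text
time_s: 5.05
position: [0.4624, 0.1298, 0.0289]
tcp_rot: [[-0.996, 0.095, -0.0], [0.095, 0.996, -0.0], [0.0, -0.0, -1.0]]
force: [0.7, 0.0, -0.5]
opening: 0.008
grasp_force: 0.0
```

```bash
python3 - <<'E'
from h import *
im=imaging.capture("wrist")[:,:,::-1]
cv2.imwrite("pics/w3.png",np.hstack([cv2.resize(cv2.imread("pics/w1.png")[190:380,0:470],(390*1,158*1)),cv2.resize(im[190:380,0:470],(390,158))]).repeat(1,0))
s=bot.read_state();print(s["force"],s["moment"],s["tau"],s["joint_positions"])
m=imaging.camera_model("wrist");print(m)
E
```

```text
[-0.26981992 -0.79215045  0.23944694] [ 0.0072116   0.02345488 -0.02531143] [-7.43767741e-04 -3.72699809e+01 -6.86880514e+00 -1.48165505e-02
  8.19057506e-02  1.09934078e-05] [ 2.31889335e+00  3.55953452e+01  1.10306268e+02 -9.07144495e-04
  3.40976782e+01 -8.22490920e+01]
{'fx': 371.64829954431775, 'fy': 371.64829954431775, 'cx': 320.64484565401756, 'cy': 242.71770288975753, 'T': array([[ 0.09404418,  0.96561927,  0.24235331,  0.39670064],
       [ 0.99556723, -0.09152187, -0.02167092,  0.13531668],
       [ 0.00125477,  0.24331703, -0.969946  ,  0.22018447],
       [ 0.        ,  0.        ,  0.        ,  1.        ]])}
```

View pics/w3.png

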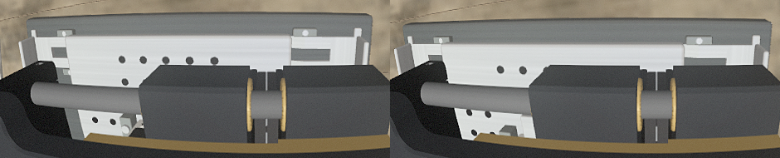

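```bash
python3 - <<'E'
from h import *
m=imaging.camera_model("wrist")
def wray(uv,z):
    d=np.array(uv)-[m["cx"],m["cy"]]; r=np.linalg.norm(d); th=r/m["fx"]
    v=m["T"][:3,:3]@np.r_[d/r*np.sin(th),np.cos(th)]; o=m["T"][:3,3]; return o+v*(z-o[2])/v[2]
def wproj(P):
    p=m["T"][:3,:3].T@(np.array(P)-m["T"][:3,3]); r=np.hypot(*p[:2]); return p[:2]/r*np.arctan2(r,p[2])*m["fx"]+[m["cx"],m["cy"]]
yaw=-.096; c=np.array([.5268,.0512]); R=np.array([[np.cos(yaw),-np.sin(yaw)],[np.sin(yaw),np.cos(yaw)]])
im=imaging.capture("wrist")[:,:,::-1].copy()
for p,z in[((-90,90),.036),((-90,-90),.036),((-90,90),.026),((-102.5,156),.014),((-102.5,-156),.014),((-72,142),.038)]:
    q=np.r_[c+R@(np.array(p)*1e-3),z]; u=wproj(q); print(p,z,u.round(1)); cv2.circle(im,(int(u[0]),int(u[1])),2,(0,0,255),-1)
print("tcp",wproj(bot.read_state()["position"]))
cv2.imwrite("pics/w4.png",cv2.resize(im[190:390,0:500],(800,320)))
E
```

```text
(-90, 90) 0.036 [356.5 245.3]
(-90, -90) 0.036 [ 58.7 244.5]
(-90, 90) 0.026 [354.8 240.7]
(-102.5, 156) 0.014 [463.3 215.6]
(-102.5, -156) 0.014 [ 12.5 220.4]
(-72, 142) 0.038 [450.4 278.4]
tcp [321.51541234 274.91424387]
```

View pics/w4.png

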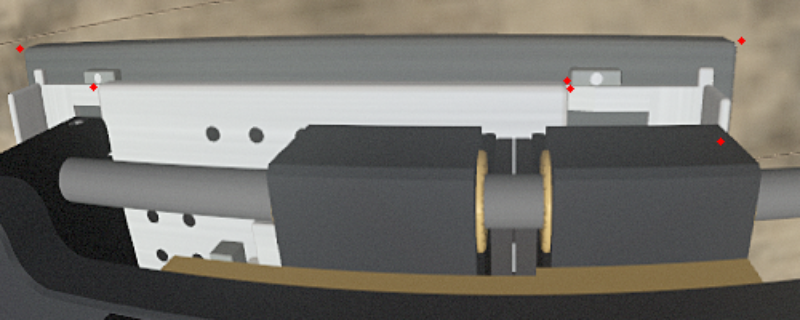

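The wrist view has my predicted points matching: plate corner at crop (568,87), bed corners at (20,48) and (741,41). So the position is right and there is still no contact. The fingertips must end a little short of the TCP, so I'll keep lowering in small, force-checked steps.

Call:
{"api": "drive_tool", "payload": {"deltas": "0 0 0 -1 0; 0 0 0 -1 0; 0 0 0 -1 0"}}

```text
time_s: 5.45
position: [0.4624, 0.1298, 0.0279]
tcp_rot: [[-0.996, 0.095, -0.0], [0.095, 0.996, -0.0], [0.0, -0.0, -1.0]]
force: [-0.0, 0.1, -0.0]
opening: 0.004
grasp_force: 0.0
```

Call:
{"api": "drive_tool", "payload": {"deltas": "0 0 0 -1 0; 0 0 0 -1 0; 0 0 0 -1 0"}}

```text
time_s: 5.75
position: [0.4625, 0.1298, 0.0269]
tcp_rot: [[-0.996, 0.095, -0.0], [0.095, 0.996, -0.0], [0.0, -0.0, -1.0]]
force: [0.3, -0.7, 0.3]
opening: -0.001
grasp_force: 0.0
```

Call:
{"api": "drive_tool", "payload": {"deltas": "0 0 0 -1 0; 0 0 0 -1 0; 0 0 0 -1 0"}}

```text
time_s: 6.05
position: [0.4624, 0.1298, 0.0259]
tcp_rot: [[-0.996, 0.095, -0.0], [0.095, 0.996, -0.0], [0.0, -0.0, -1.0]]
force: [-0.5, -0.1, -0.7]
opening: 0.001
grasp_force: 0.0
```

Call:
{"api": "drive_tool", "payload": {"deltas": "0 0 0 -1 0; 0 0 0 -1 0; 0 0 0 -1 0"}}

```text
time_s: 6.35
position: [0.4625, 0.1298, 0.0249]
tcp_rot: [[-0.996, 0.095, -0.0], [0.095, 0.996, -0.0], [0.0, -0.0, -1.0]]
force: [0.0, 0.5, 1.1]
opening: 0.001
grasp_force: 0.0
```

Call:
{"api": "drive_tool", "payload": {"deltas": "0 0 0 -1 0; 0 0 0 -1 0; 0 0 0 -1 0"}}

```text
time_s: 6.65
position: [0.4624, 0.1298, 0.0239]
tcp_rot: [[-0.996, 0.095, -0.0], [0.095, 0.996, -0.0], [0.0, -0.0, -1.0]]
force: [-0.5, -0.2, 0.0]
opening: 0.004
grasp_force: 0.0
```

```bash
python3 - <<'E'
from h import *
m=imaging.camera_model("wrist")
def wproj(P):
    p=m["T"][:3,:3].T@(np.array(P)-m["T"][:3,3]); r=np.hypot(*p[:2]); return p[:2]/r*np.arctan2(r,p[2])*m["fx"]+[m["cx"],m["cy"]]
s=bot.read_state(); Rt=s["tcp_rot"]
im=imaging.capture("wrist")[:,:,::-1]
K=5; x0,y0=250,220; v=cv2.resize(im[y0:340,x0:400],None,fx=K,fy=K,interpolation=cv2.INTER_CUBIC)
for dz,col in((0,(0,0,255)),(-.010,(0,255,0)),(-.019,(255,0,0))):
  for dx in(-.0095,.0095):
    for dy in(-.015,.015):
      u=(wproj(s["position"]+Rt@[dx,dy,dz])-[x0,y0])*K; cv2.circle(v,(int(u[0]),int(u[1])),4,col,-1)
cv2.imwrite("pics/w5.png",v)
E
```

```text
(no output)
```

View pics/w5.png

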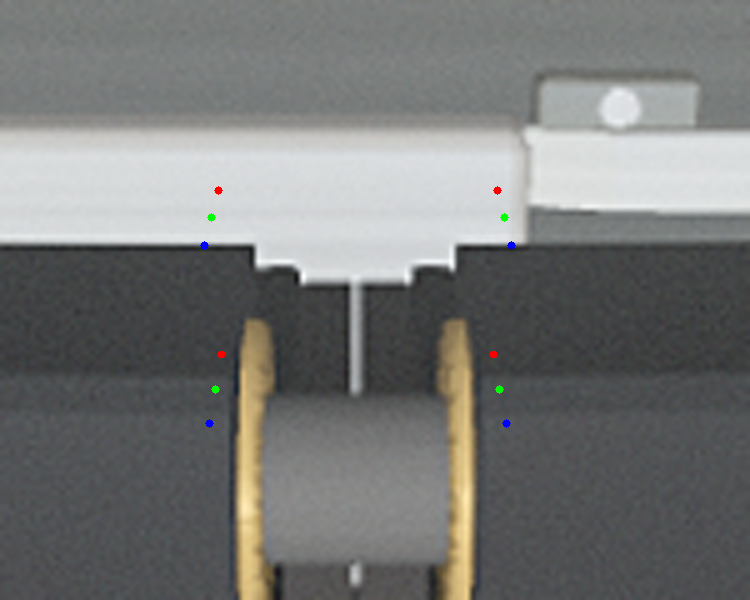

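The wrist close-up shows the fingertips ending at about crop (355,283), while the TCP edge is predicted near (358,190). With 19 mm wide fingers, the visible tips are about 20 mm short of the TCP. I expect contact at a TCP z of roughly 0.016, so I'll continue.

Call:
{"api": "drive_tool", "payload": {"deltas": "0 0 0 -1 0; 0 0 0 -2 0; 0 0 0 -3 0; 0 0 0 -3 0; 0 0 0 -3 0"}}

```text
time_s: 7.2
position: [0.4624, 0.1298, 0.0209]
tcp_rot: [[-0.996, 0.095, -0.0], [0.095, 0.996, -0.0], [0.0, -0.0, -1.0]]
force: [-0.5, 0.1, 0.4]
opening: 0.006
grasp_force: 0.0
```

Call:
{"api": "drive_tool", "payload": {"deltas": "0 0 0 -1 0; 0 0 0 -1 0; 0 0 0 -1 0"}}

```text
time_s: 7.5
position: [0.4624, 0.1298, 0.0199]
tcp_rot: [[-0.996, 0.095, -0.0], [0.095, 0.996, -0.0], [0.0, -0.0, -1.0]]
force: [-0.1, 0.0, -0.7]
opening: 0.002
grasp_force: 0.0
```

Call:
{"api": "drive_tool", "payload": {"deltas": "0 0 0 -1 0; 0 0 0 -1 0; 0 0 0 -1 0"}}

```text
time_s: 7.8
position: [0.4625, 0.1298, 0.0189]
tcp_rot: [[-0.996, 0.095, -0.0], [0.095, 0.996, -0.0], [0.0, -0.0, -1.0]]
force: [-0.3, -0.1, 1.1]
opening: 0.003
grasp_force: 0.0
```

Call:
{"api": "drive_tool", "payload": {"deltas": "0 0 0 -1 0; 0 0 0 -1 0; 0 0 0 -1 0"}}

```text
time_s: 8.1
position: [0.4625, 0.1298, 0.0179]
tcp_rot: [[-0.996, 0.095, -0.0], [0.095, 0.996, -0.0], [0.0, -0.0, -1.0]]
force: [0.4, 0.1, 0.2]
opening: 0.003
grasp_force: 0.0
```

Call:
{"api": "drive_tool", "payload": {"deltas": "0 0 0 -1 0; 0 0 0 -1 0; 0 0 0 -1 0"}}

```text
time_s: 8.4
position: [0.4625, 0.1298, 0.0169]
tcp_rot: [[-0.996, 0.095, -0.0], [0.095, 0.996, -0.0], [0.0, -0.0, -1.0]]
force: [0.2, -0.4, -0.4]
opening: 0.004
grasp_force: 0.0
```

Call:
{"api": "drive_tool", "payload": {"deltas": "0 0 0 -1 0; 0 0 0 -1 0; 0 0 0 -1 0"}}

```text
time_s: 8.7
position: [0.4625, 0.1298, 0.0159]
tcp_rot: [[-0.996, 0.095, -0.0], [0.095, 0.996, -0.0], [0.0, -0.0, -1.0]]
force: [-0.4, -0.2, 0.2]
opening: 0.006
grasp_force: 0.0
```

Call:
{"api": "drive_tool", "payload": {"deltas": "0 0 0 -1 0; 0 0 0 -1 0; 0 0 0 -1 0"}}

```text
time_s: 9.0
position: [0.4625, 0.1298, 0.0149]
tcp_rot: [[-0.996, 0.095, -0.0], [0.095, 0.996, -0.0], [0.0, -0.0, -1.0]]
force: [0.5, -0.3, -0.3]
opening: 0.005
grasp_force: 0.0
```

Call:
{"api": "drive_tool", "payload": {"deltas": "0 0 0 -1 0; 0 0 0 -1 0; 0 0 0 -1 0"}}

```text
time_s: 9.3
position: [0.4624, 0.1298, 0.0139]
tcp_rot: [[-0.996, 0.095, -0.0], [0.095, 0.996, -0.0], [0.0, -0.0, -1.0]]
force: [-0.9, 0.2, -0.4]
opening: 0.005
grasp_force: 0.0
```

Call:
{"api": "drive_tool", "payload": {"deltas": "0 0 0 -1 0; 0 0 0 -1 0; 0 0 0 -1 0"}}

```text
time_s: 9.6
position: [0.4625, 0.1298, 0.0129]
tcp_rot: [[-0.996, 0.095, -0.0], [0.095, 0.996, -0.0], [0.0, -0.0, -1.0]]
force: [-0.1, 0.5, -0.1]
opening: 0.009
grasp_force: 0.0
```

```bash
python3 - <<'E'
from h import *
w=imaging.capture("wrist")[:,:,::-1]; s=imaging.capture("scene")[:,:,::-1]; t=imaging.capture("top")[:,:,::-1]
a=cv2.resize(w[200:350,220:420],(400,300),interpolation=2)
b=cv2.resize(s[215:290,235:335],(400,300),interpolation=2)
c=cv2.resize(t[228:348,240:400],(400,300),interpolation=2)
d=cv2.resize(w,(400,300))
cv2.imwrite("pics/m6.png",np.vstack([np.hstack([a,b]),np.hstack([c,d])]))
st=bot.read_state(); print(st["position"],st["force"],st["tau"],imaging.camera_model("wrist")["T"][:3,3])
E
```

```text
[0.46248015 0.12981113 0.01293629] [ 1.03497537  0.32681665 -0.29664702] [ 6.80175126e-04 -3.77842247e+01 -6.01880372e+00 -1.38958980e-02
  8.16062721e-02  1.17258028e-05] [0.39671065 0.1353177  0.20420682]
```

View pics/m6.png

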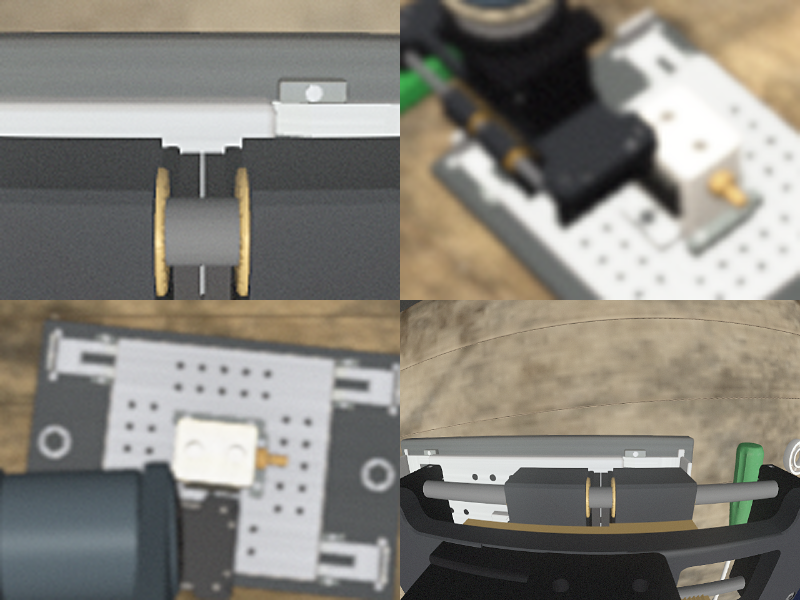

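The montage shows the body beside the block but clear of it, and the fingertip stub visible just over the plate edge near (203,150). Redoing the geometry with the true 66 mm camera offset puts the tips about 30 mm behind the reported TCP. Contact should therefore come near TCP z 0.006.

Call:
{"api": "drive_tool", "payload": {"deltas": "0 0 0 -1 0; 0 0 0 -2 0; 0 0 0 -2 0; 0 0 0 -2 0"}}

```text
time_s: 10.15
position: [0.4624, 0.1298, 0.0109]
tcp_rot: [[-0.996, 0.095, -0.0], [0.095, 0.996, -0.0], [0.0, -0.0, -1.0]]
force: [-1.1, -0.9, 0.2]
opening: 0.003
grasp_force: 0.0
```

Call:
{"api": "drive_tool", "payload": {"deltas": "0 0 0 -1 0; 0 0 0 -1 0; 0 0 0 -1 0"}}

```text
time_s: 10.45
position: [0.4625, 0.1298, 0.0099]
tcp_rot: [[-0.996, 0.095, -0.0], [0.095, 0.996, -0.0], [0.0, -0.0, -1.0]]
force: [-0.5, 0.3, 0.3]
opening: 0.004
grasp_force: 0.0
```

Call:
{"api": "drive_tool", "payload": {"deltas": "0 0 0 -1 0; 0 0 0 -1 0; 0 0 0 -1 0"}}

```text
time_s: 10.75
position: [0.4624, 0.1298, 0.0089]
tcp_rot: [[-0.996, 0.095, -0.0], [0.095, 0.996, -0.0], [0.0, -0.0, -1.0]]
force: [0.6, 0.1, 0.3]
opening: 0.003
grasp_force: 0.0
```

Call:
{"api": "drive_tool", "payload": {"deltas": "0 0 0 -1 0; 0 0 0 -1 0; 0 0 0 -1 0"}}

```text
time_s: 11.05
position: [0.4625, 0.1298, 0.0079]
tcp_rot: [[-0.996, 0.095, -0.0], [0.095, 0.996, -0.0], [0.0, -0.0, -1.0]]
force: [0.4, -0.5, -0.1]
opening: 0.008
grasp_force: 0.0
```

Call:
{"api": "drive_tool", "payload": {"deltas": "0 0 0 -1 0; 0 0 0 -1 0; 0 0 0 -1 0"}}

```text
time_s: 11.35
position: [0.4625, 0.1298, 0.0069]
tcp_rot: [[-0.996, 0.095, -0.0], [0.095, 0.996, -0.0], [0.0, -0.0, -1.0]]
force: [0.6, -0.4, -0.3]
opening: 0.006
grasp_force: 0.0
```

Call:
{"api": "drive_tool", "payload": {"deltas": "0 0 0 -1 0; 0 0 0 -1 0; 0 0 0 -1 0"}}

```text
time_s: 11.65
position: [0.4626, 0.1298, 0.0067]
tcp_rot: [[-0.996, 0.095, 0.001], [0.095, 0.996, 0.0], [-0.001, 0.0, -1.0]]
force: [-2.4, -0.8, 7.0]
opening: 0.005
grasp_force: 3.8
```

Call:
{"api": "drive_tool", "payload": {"deltas": "0 0 0 -1 0; 0 0 0 -1 0; 0 0 0 -1 0"}}

```text
time_s: 11.95
position: [0.4626, 0.1298, 0.0067]
tcp_rot: [[-0.996, 0.094, 0.001], [0.094, 0.996, -0.0], [-0.001, 0.0, -1.0]]
force: [-2.1, -0.7, 16.2]
opening: 0.006
grasp_force: 8.3
```

Call:
{"api": "drive_tool", "payload": {"deltas": "0 0 0 -1 0; 0 0 0 -1 0; 0 0 0 -1 0"}}

```text
time_s: 12.25
position: [0.4626, 0.1298, 0.0066]
tcp_rot: [[-0.996, 0.094, 0.002], [0.094, 0.996, -0.0], [-0.002, 0.0, -1.0]]
force: [-3.9, -0.3, 26.0]
opening: 0.003
grasp_force: 12.7
```

Contact came at TCP z 0.0067, so the true fingertips are 29.3 mm behind the reported TCP. Near left is firm: 26 N with no yield. Next is near right.

Call:
{"api": "drive_tool", "payload": {"deltas": "0 0 0 8 0; 0 0 0 15 0; 0 -4 -40 15 0; 0 -8 -80 15 0; 0 -12 -120 15 0; 0 -14 -143 15 0; 0 -14 -143 15 0; 0 -14 -143 10 0; 0 -14 -143 6 0; 0 -14 -143 5 0; 0 -14 -143 5 0; 0 -14 -143 5 0"}}

```text
time_s: 13.45
position: [0.4484, -0.0125, 0.0088]
tcp_rot: [[-0.996, 0.093, -0.0], [0.093, 0.996, 0.0], [0.0, 0.0, -1.0]]
force: [-0.8, -1.1, 0.0]
opening: 0.004
grasp_force: 0.0
```

Call:
{"api": "drive_tool", "payload": {"deltas": "0 0 0 -1 0; 0 0 0 -1.5 0; 0 0 0 -2 0; 0 0 0 -2 0; 0 0 0 -2 0"}}

```text
time_s: 13.95
position: [0.4485, -0.0132, 0.007]
tcp_rot: [[-0.996, 0.095, 0.0], [0.095, 0.996, -0.0], [-0.0, -0.0, -1.0]]
force: [0.2, -0.6, 0.5]
opening: 0.011
grasp_force: 0.0
```

Call:
{"api": "drive_tool", "payload": {"deltas": "0 0 0 -1 0; 0 0 0 -1 0; 0 0 0 -1 0"}}

```text
time_s: 14.25
position: [0.4486, -0.0133, 0.006]
tcp_rot: [[-0.996, 0.095, 0.0], [0.095, 0.996, -0.0], [-0.0, -0.0, -1.0]]
force: [1.5, -0.0, 1.1]
opening: 0.007
grasp_force: 0.5
```

Call:
{"api": "drive_tool", "payload": {"deltas": "0 0 0 -1 0; 0 0 0 -1 0; 0 0 0 -1 0"}}

```text
time_s: 14.55
position: [0.4484, -0.0133, 0.005]
tcp_rot: [[-0.996, 0.095, -0.0], [0.095, 0.996, -0.0], [0.0, -0.0, -1.0]]
force: [-1.7, -1.6, 1.1]
opening: 0.002
grasp_force: 0.9
```

Call:
{"api": "drive_tool", "payload": {"deltas": "0 0 0 -1 0; 0 0 0 -1 0; 0 0 0 -1 0"}}

```text
time_s: 14.85
position: [0.4484, -0.0133, 0.004]
tcp_rot: [[-0.996, 0.095, -0.0], [0.095, 0.996, -0.0], [0.0, -0.0, -1.0]]
force: [-1.3, -1.8, 2.9]
opening: 0.009
grasp_force: 1.2
```

Call:
{"api": "drive_tool", "payload": {"deltas": "0 0 0 -1 0; 0 0 0 -1 0; 0 0 0 -1 0"}}

```text
time_s: 15.15
position: [0.4484, -0.0133, 0.0036]
tcp_rot: [[-0.996, 0.094, 0.0], [0.094, 0.996, -0.0], [-0.0, -0.0, -1.0]]
force: [-2.8, -1.7, 10.5]
opening: 0.005
grasp_force: 5.1
```

Near right yields about 3.1 mm under 1 to 3 N and then stops at 10 N, so it is the corner without packing. I'll lift and go outside its tab, with the tip about 22 mm above the bench.

Call:
{"api": "drive_tool", "payload": {"deltas": "0 0 0 12 0; 0 0 0 25 0; 0 -3 -30 25 0; 0 -6 -65 25 0; 0 -9 -99 25 0; 0 -9 -99 25 0; 0 -9 -99 25 0"}}

```text
time_s: 15.85
position: [0.4393, -0.1124, 0.0277]
tcp_rot: [[-0.995, 0.097, -0.0], [0.097, 0.995, 0.001], [0.0, 0.001, -1.0]]
force: [-1.2, 0.5, -1.2]
opening: 0.01
grasp_force: 0.0
```

Call:
{"api": "drive_tool", "payload": {"deltas": "0 0 0 -10 0; 0 0 0 -20 0; 0 0 0 -28 0; 0 0 0 -35 0; 0 0 0 -35 0; 0 0 0 -35 0"}}

```text
time_s: 16.45
position: [0.4393, -0.1119, -0.0074]
tcp_rot: [[-0.996, 0.094, -0.001], [0.094, 0.996, 0.0], [0.001, 0.0, -1.0]]
force: [0.1, -0.0, -0.5]
opening: 0.009
grasp_force: 0.0
```

```bash
python3 - <<'E'
from h import *
s=imaging.capture("scene")[:,:,::-1]; w=imaging.capture("wrist")[:,:,::-1]
a=cv2.resize(s[260:350,260:380],(400,300),interpolation=2); b=cv2.resize(w,(400,300))
cv2.imwrite("pics/m7.png",np.hstack([a,b])); print(bot.read_state()["force"])
E
```

```text
[ 0.42767208 -0.30704636 -0.28681256]
```

View pics/m7.png

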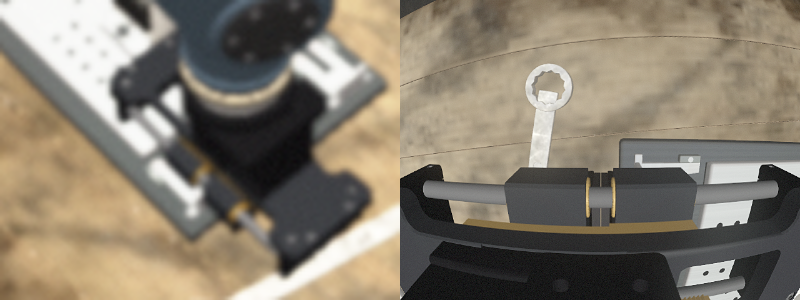

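The montage shows the fingers right of the near-right tab. The spanner ring is at (549,87) in the wrist view and clear of the fingers. Now I'll push along bed +y.

Call:
{"api": "drive_tool", "payload": {"deltas": "0 0.2 2 0 0; 0 0.4 4 0 0; 0 0.6 6 0 0; 0 0.8 8 0 0; 0 1 10 0 0; 0 1.2 12 0 0; 0 1.2 12 0 0"}}

```text
time_s: 17.25
position: [0.4406, -0.0999, -0.0071]
tcp_rot: [[-0.996, 0.094, -0.0], [0.094, 0.996, 0.0], [0.0, 0.0, -1.0]]
force: [-0.3, -0.2, -0.3]
opening: 0.01
grasp_force: 0.0
```

Call:
{"api": "drive_tool", "payload": {"deltas": "0 0.2 2 0 0; 0 0.4 4 0 0; 0 0.6 6 0 0; 0 0.8 8 0 0; 0 0.8 8 0 0"}}

```text
time_s: 17.75
position: [0.4415, -0.0921, -0.0071]
tcp_rot: [[-0.996, 0.094, 0.0], [0.094, 0.996, -0.0], [-0.0, -0.0, -1.0]]
force: [-0.2, -1.6, -0.4]
opening: 0.003
grasp_force: 0.9
```

Call:
{"api": "drive_tool", "payload": {"deltas": "0 0.2 2 0 0; 0 0.4 4 0 0; 0 0.6 6 0 0; 0 0.8 8 0 0; 0 0.8 8 0 0"}}

```text
time_s: 18.25
position: [0.4423, -0.0838, -0.0071]
tcp_rot: [[-0.996, 0.095, 0.0], [0.095, 0.996, 0.0], [-0.0, 0.0, -1.0]]
force: [0.0, -2.0, 0.0]
opening: 0.003
grasp_force: 0.6
```

Call:
{"api": "drive_tool", "payload": {"deltas": "0 0.2 2 0 0; 0 0.4 4 0 0; 0 0.6 6 0 0; 0 0.8 8 0 0; 0 0.8 8 0 0"}}

```text
time_s: 18.75
position: [0.4431, -0.0762, -0.0071]
tcp_rot: [[-0.996, 0.094, 0.0], [0.094, 0.996, -0.0], [-0.0, -0.0, -1.0]]
force: [-0.8, -3.7, -0.6]
opening: 0.005
grasp_force: 2.0
```

Call:
{"api": "drive_tool", "payload": {"deltas": "0 0.2 2 0 0; 0 0.4 4 0 0; 0 0.6 6 0 0; 0 0.8 8 0 0; 0 0.8 8 0 0"}}

```text
time_s: 19.25
position: [0.4439, -0.0684, -0.0071]
tcp_rot: [[-0.996, 0.094, -0.0], [0.094, 0.996, -0.0], [0.0, -0.0, -1.0]]
force: [-1.2, -5.6, -1.8]
opening: 0.007
grasp_force: 2.7
```

Call:
{"api": "drive_tool", "payload": {"deltas": "0 0.1 1 0 0; 0 0.2 2 0 0; 0 0.3 3 0 0; 0 0.4 4 0 0; 0 0.4 4 0 0"}}

```text
time_s: 19.75
position: [0.4443, -0.0665, -0.007]
tcp_rot: [[-0.996, 0.092, -0.0], [0.092, 0.996, -0.003], [-0.0, -0.003, -1.0]]
force: [-6.1, -17.4, -0.3]
opening: 0.002
grasp_force: 8.7
```

Call:
{"api": "drive_tool", "payload": {"deltas": "0 0.1 1 0 0; 0 0.2 2 0 0; 0 0.2 2 0 0"}}

```text
time_s: 20.05
position: [0.4444, -0.0664, -0.0069]
tcp_rot: [[-0.996, 0.09, -0.0], [0.09, 0.996, -0.005], [-0.0, -0.005, -1.0]]
force: [-9.6, -27.3, -0.5]
opening: 0.006
grasp_force: 14.1
```

Call:
{"api": "drive_tool", "payload": {"deltas": "0 0.1 1 0 0; 0 0.1 1 0 0; 0 0.1 1 0 0"}}

```text
time_s: 20.35
position: [0.4444, -0.0663, -0.0069]
tcp_rot: [[-0.996, 0.09, -0.0], [0.09, 0.996, -0.006], [-0.0, -0.006, -1.0]]
force: [-11.3, -33.3, -0.4]
opening: 0.004
grasp_force: 16.6
```

Stopped hard at 33 N. I'll back off, lift and move aside so the top camera can measure the travel.

Call:
{"api": "drive_tool", "payload": {"deltas": "0 -0.5 -5 0 0; 0 -2 -20 0 0; 0 -2 -20 30 0; 0 -2 -20 80 0; 0 -5 -60 130 0; 0 -10 -110 150 0; 0 -15 -160 150 0; 0 -20 -210 150 0; 0 -20 -210 150 0"}}

```text
time_s: 21.25
position: [0.4256, -0.2758, 0.1439]
tcp_rot: [[-0.995, 0.098, 0.004], [0.098, 0.995, -0.004], [-0.004, -0.003, -1.0]]
force: [0.8, 0.1, 0.0]
opening: 0.005
grasp_force: 0.0
```

```bash
python3 - <<'E'
from h import *
a=cv2.imread("pics/top0.png"); b=imaging.capture("top")[:,:,::-1].copy(); cv2.imwrite("pics/t8.png",b)
yaw=-.096; c=np.array([.5270,.0513]); R=np.array([[np.cos(yaw),-np.sin(yaw)],[np.sin(yaw),np.cos(yaw)]])
ys=np.arange(-158,-90,2)
for nm,im in(("before",a),("after",b)):
  for sx in(-72,72):
    acc=0
    for dx in(-12,-9,9,12):  # outside slot, across the tab
        P=np.array([np.r_[c+R@(np.array([sx+dx,y])*1e-3),.038] for y in ys]); u=proj("top",P).astype(np.float32)
        acc=acc+cv2.remap(cv2.cvtColor(im,6),u[None,:,0],u[None,:,1],1)[0].astype(float)
    print(nm,sx,(acc/4).astype(int).tolist())
# plate shift
g=[cv2.cvtColor(i,6)[262:320,290:365].astype(np.float32) for i in(a,b)]
print("plate shift px",cv2.phaseCorrelate(*g), "rest diff",np.abs(a.astype(int)-b)[240:340,245:380].mean())
E
```

```text
before -72 [117, 117, 111, 96, 85, 94, 127, 161, 167, 159, 167, 185, 192, 194, 195, 196, 197, 197, 196, 194, 194, 195, 195, 194, 195, 196, 196, 197, 196, 196, 195, 194, 191, 183]
before 72 [136, 134, 123, 102, 86, 93, 125, 155, 158, 150, 162, 176, 181, 182, 184, 185, 186, 185, 184, 181, 180, 179, 178, 178, 178, 180, 183, 183, 185, 186, 185, 182, 178, 172]
after -72 [119, 119, 113, 99, 87, 85, 85, 86, 85, 85, 86, 86, 85, 85, 86, 86, 85, 85, 84, 85, 101, 135, 160, 160, 164, 182, 194, 199, 200, 200, 200, 200, 196, 187]
after 72 [138, 137, 125, 103, 87, 95, 126, 157, 161, 153, 164, 179, 184, 186, 188, 189, 189, 189, 188, 185, 183, 182, 181, 181, 181, 183, 185, 186, 188, 189, 187, 185, 181, 176]
plate shift px ((0.5597800708587073, -0.0043984078321770426), 0.9688472143809) rest diff 3.41562962962963
```

The tab moved about 29.5 mm and now stands at 116.5 mm, against 116 mm nominal for home, so with the hard stop it is home. Now the confirming press.

Call:
{"api": "drive_tool", "payload": {"deltas": "0 5 50 0 0; 0 10 100 0 0; 0 14 150 0 0; 0 19 200 0 0; 0 24 258 0 0; 0 24 258 -40 0; 0 24 258 -80 0; 0 24 258 -115 0; 0 24 258 -130 0; 0 24 258 -133 0; 0 24 258 -133 0; 0 24 258 -133 0"}}

```text
time_s: 22.5
position: [0.4487, -0.0127, 0.0107]
tcp_rot: [[-0.996, 0.094, 0.001], [0.094, 0.996, -0.0], [-0.001, 0.0, -1.0]]
force: [-0.2, -0.5, 0.4]
opening: 0.002
grasp_force: 0.0
```

Call:
{"api": "drive_tool", "payload": {"deltas": "0 0 0 -1 0; 0 0 0 -2 0; 0 0 0 -3 0; 0 0 0 -3 0; 0 0 0 -3 0"}}

```text
time_s: 23.0
position: [0.4487, -0.0133, 0.007]
tcp_rot: [[-0.995, 0.095, 0.0], [0.095, 0.995, -0.0], [-0.0, -0.0, -1.0]]
force: [-0.1, 0.4, 0.1]
opening: 0.007
grasp_force: 0.0
```

Call:
{"api": "drive_tool", "payload": {"deltas": "0 0 0 -0.5 0; 0 0 0 -1 0; 0 0 0 -1 0; 0 0 0 -1 0"}}

```text
time_s: 23.4
position: [0.4487, -0.0133, 0.0067]
tcp_rot: [[-0.996, 0.095, 0.001], [0.095, 0.996, -0.0], [-0.001, -0.0, -1.0]]
force: [-0.7, 0.6, 9.3]
opening: 0.004
grasp_force: 4.5
```

Firm at 9 N with no dip. A little more to reach a firm press of 10 to 15 N, held briefly.

Call:
{"api": "drive_tool", "payload": {"deltas": "0 0 0 -0.5 0; 0 0 0 -0.5 0; 0 0 0 -0.5 0; 0 0 0 -0.5 0; 0 0 0 -0.5 0"}}

```text
time_s: 23.9
position: [0.4487, -0.0133, 0.0066]
tcp_rot: [[-0.996, 0.095, 0.001], [0.095, 0.996, -0.0], [-0.001, -0.0, -1.0]]
force: [-1.4, -0.0, 13.0]
opening: 0.006
grasp_force: 6.9
```

Call:
{"api": "drive_tool", "payload": {"deltas": "0 0 0 10 0; 0 0 0 40 0; 0 0 0 90 0; 0 -5 -50 130 0; 0 -9 -100 140 0; 0 -14 -150 140 0; 0 -19 -200 140 0; 0 -24 -258 140 0; 0 -24 -258 140 0; 0 -24 -258 140 0"}}

```text
time_s: 24.9
position: [0.4247, -0.2752, 0.1458]
tcp_rot: [[-0.995, 0.099, 0.002], [0.099, 0.995, -0.002], [-0.002, -0.002, -1.0]]
force: [-0.2, 0.6, -0.3]
opening: 0.004
grasp_force: 0.0
```

```bash
python3 - <<'E'
from h import *
g=lambda i:cv2.cvtColor(i,6).astype(np.float32)
a=g(cv2.imread("pics/top0.png")); b=g(imaging.capture("top")[:,:,::-1].copy())
for n,(u0,v0,u1,v1) in dict(plateL=(272,255,308,320),plateFar=(290,240,365,270),block=(300,270,350,310),NLshim=(245,305,280,338),FLshim=(252,235,285,265),FRshim=(375,245,408,275),ring=(380,285,402,310),screwdriver=(205,220,230,335),bearing=(160,300,190,332),oil=(375,140,415,185),spanner=(410,250,465,385)).items():
    w=cv2.createHanningWindow((u1-u0,v1-v0),cv2.CV_32F)
    s,r=cv2.phaseCorrelate(a[v0:v1,u0:u1],b[v0:v1,u0:u1],w); print(n,np.round(s,2),round(r,2))
E
```

```text
plateL [-0.09  0.02] 0.92
plateFar [0.23 0.01] 0.91
block [ 0.13 -0.05] 0.97
NLshim [ 0.09 -0.06] 0.89
FLshim [-0.02  0.09] 0.92
FRshim [0.01 0.07] 0.84
ring [-0.16  0.64] 0.84
screwdriver [0.43 0.07] 0.91
bearing [0.06 0.17] 0.79
oil [0.01 0.54] 0.88
spanner [-0.01  0.47] 0.9
```

```bash
python3 -c "
from rig import bot; print(bot.hand_in())"
```

```text
the job is handed in; nothing more can be done
None
```

The near right corner was the one that dipped, by about 3.1 mm. I pushed its shim home under the foot, about 29.5 mm to a hard stop, and the corner then held firm under a 13 N press. The other three shims, the plate and the surrounding things showed no clear movement in the top camera. I never pressed the two far corners because the dip was found on the second press, and the job is handed in.

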